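Shut up the tool chest

ROBOT

A 6-joint arm with a two-finger parallel gripper is mounted at the origin on the work surface. World frame = base frame: x ahead of the robot, y to its left, z up, the work surface at z = 0. Lengths are in m, angles in rad, forces in N, time in s.
With the tool pointing down it reaches from about 0.325 to 0.775 m from the base axis. Payload 5.5 kg.
Tool frame: the origin (TCP) lies at the very end of the fingers, on their centre line; the grasp point (between the pads) lies 19 mm behind it; z points along the fingers, y is the direction in which the jaws open and shut (so a half turn about z gives the same grasp; the last joint's range is limited). The gripper opens to 85 mm and grips with 20 to 120 N. Pads are 22 mm wide; open, the fingers measure 114 mm over their backs; the gripper's body (76 mm by 85 mm) begins 54 mm behind the grasp point. The pads swing forward as they close: fully open they stand 13 mm farther back than shut.
Start: joints at [-1.362, 0.091, 1.231, -0, 1.82, -0.057], TCP at [0.158, -0.579, 0.195] pointing down, gripper open.
Joint ranges: [-2.87, 2.87], [-0.86, 2.18], [0.17, 2.46], [-1.51, 4.65], [0.06, 2.69], [-2.65, 2.65]. Speed limits (rad/s): [2.57, 2.57, 3.01, 3.14, 3.14, 3.14].

INTERFACE

Orientations are given as a unit quaternion [w, x, y, z].
In Python, from rig import sensors, viewer, job gives the robot as it stands. The module is installed in compiled form; this text tells all that it offers.
- The arm moves only by the shell command python3 -m creep 'ROWS' [FORCE]. ROWS is JSON, a list that holds one entry, the list of rows, each a list of 7 numbers: the shift along the tool's x, y, z in m, then the turn, a rotation vector about the tool's x, y, z in rad, then the closure in counts, from 0 (fully open) to 255 (shut). A call has 1 to 5 rows; each row shifts and turns the pose as measured when the row begins, along the tool's axes as they then stand; what a row does not reach is not made up. A row lasts 1/8 s, in which the tool goes at most 62.5 mm and 10.7 degrees, less where a joint would pass 70% of its speed; a pose out of reach is approached as far as the arm can. A call is refused whole if a number of a shift passes 0.0625 or a number of a turn 0.188, either way. A call with a gripper value outside its range is refused whole. The fingers move at their own pace and stop on an object; FORCE is the grip in N (left out, the last holds). Time passes only in rows, so rows that do not move let the fingers close. It gives the time, the measured TCP pose, the force and the opening at its end, in the units of the state.
- sensors.observe(): the state, without advancing time (a new reading comes with each control period).
- viewer.read_camera(name): name is "scene" or "top"; returns a dict with "img" (420x560x3 uint8, blue, green, red), "range_z" (420x560 float32, m along the optical axis (not along the pixel's ray), 0 where there is no reading), "camera_matrix" (3x3 intrinsics, pixels), "dist" ([k1, k2, p1, p2, k3] as OpenCV has them; the pictures are not rectified), "extrinsics" (4x4, takes a point from camera to world coordinates). Camera axes: x right, y down, z forward; pixel columns grow to the right and rows downward; lengths in m; the calibration is good to about 2 mm. A picture is of the moment at which its call begins.
- job.sign_off(): hands the job in, once; it reports no verdict.
The state is a dict: "time_s": time; "joint_pos": joint angles; "qd": joint speeds; "joint_efforts": joint torques, N m; "ee_pos": TCP position; "orientation": TCP orientation; "contact_force": force on the tool from outside, world axes, zero at the start; "torque": the same for the moment, N m; "gripper_width": finger opening in m.
Only numpy, scipy, OpenCV 4.12 (cv2) and the standard library are available. Lean on these libraries where they do the work, as an engineer would, in place of code of your own. Each camera call takes 0.05 s, during which the arm holds its last target. There are 200 camera calls.

TASK

Shut the tool chest on the workbench: push both open drawers fully home, in either order, and then push the lid down until it is shut. Only push from the outside with the fingertips: do not slam anything, grip or reach inside the drawers or under the lid, pull or lift anything, shift the chest, or disturb the things standing around it.

Things in the scene. Friction and masses are not known exactly. Their poses are not given: they have to be found in the camera images.
- chest: Green sheet-metal tool chest standing loose on the bench, about 8.5 kg in all: 200 mm deep (its x), 360 mm wide (its y), 150 mm high without the lid. Origin at the centre of its underside, z up; its front with the drawers looks to its -x, towards the robot, and its +y is its left side. It is at the bench height and only its place and yaw vary.
- drawer_left (a joint): How far the left (chest +y) drawer stands out, in m: 0 is fully home, front flush with the chest's front face; it slides along the chest's -x as it opens, end stop at 0.14. It starts 0.03 to 0.10 out, stays where it is left and takes 2 to 4 N to push.
- drawer_right (a joint): The same for the right (chest -y) drawer.
- drawer_left_pull (a point): Middle of the foremost edge of the left drawer's pull, a level steel strip 130 mm long, 8 mm high, 10 mm proud of the drawer front; a vertical finger with its tip a little below pushes on it. It moves with the drawer: 105 mm above the bench, 89 mm left of the chest's origin, and 110 mm ahead (chest -x) of it when home. The front is 164 mm wide, 14 to 114 mm above the bench, 12 mm thick.
- drawer_right_pull (a point): The same for the right drawer's pull, 89 mm to the right (-y) of the chest's origin.
- drawer_left_box: Inside of the left drawer: the open steel tray behind its front, 172 x 158 mm, with its rim 96 mm above the bench; origin under its centre. Not to be touched.
- drawer_right_box: The same for the right drawer. Not to be touched.
- lid (a joint): Angle of the lid in rad: 0 is shut (level on the chest), pi/2 upright. It is hinged along the chest's rear top edge and starts 0.75 to 1.1 open, leaning over the chest. Its hinge is stiff: it stays at any angle and takes 1 to 5 N at the free edge to push down.
- lid_hinge (a point): Middle of the lid's hinge line (line along chest y), 100 mm behind (chest +x) and 150.5 mm above the chest's origin; the plane of the lid's underside passes through it.
- lid_edge (a point): Middle of the lid's free edge, on its outer (upper) face. The lid is a plate 200 mm from hinge to free edge, 360 mm wide, 14 mm thick with its liner (its outer face is 14 mm from the underside plane). A fixed steel handle, 116 mm long along chest y, stands 27 mm off the outer face, halfway from hinge to edge; the rest is bare. Axes turn with the lid: x from free edge to hinge, z out of the outer face.
- lid_liner: Dark steel liner, 6 mm thick, that is the underside of the lid; origin on the hinge line. Not to be touched.
- glue: Bystander: black glue bottle, 60 mm across, 170 mm high, standing to the chest's left. Origin at the centre of its underside.
- jar: Bystander: glass jar with a steel cap, 68 mm across, 85 mm high, standing to the chest's right. Origin at the centre of its underside.
- sander: Bystander: wooden sanding block, 130 x 50 x 44 mm, lying ahead of the jar, to the right of the right drawer. Origin at the centre of its underside, long axis its x.

How it is judged:
By the outcome, as a careful person would: the job done as asked, in the order asked, and still so for the second after the job is handed in, with the robot touching nothing.
It also fails if it takes over 56 s, if anything falls off the work surface, if the arm or the gripper's body presses on something with over 40 N, if the wrist force passes 120 N, or if a joint passes its speed limit or range.

## Working session

There is one attempt and no reset: what is moved stays moved. The work goes in short steps, Python scripts to look and compute and a shell command to move; the robot and the scene stay as the last step left them, time stands still between calls to the robot, and variables do not carry over. Pictures are saved under pics/ and viewed, about 8 in all and at most 12, crops included, and the job is handed in when it is done.

```bash
mkdir -p pics
python3 - <<'E'
from rig import sensors, viewer
import cv2,numpy as np
s=sensors.observe()
for k in s: print(k,np.round(s[k],3))
ims=[]
for n in("scene","top"):
    c=viewer.read_camera(n); np.savez(f"{n}0.npz",**c); cv2.imwrite(f"pics/{n}0.png",c["img"])
    print(n,c["camera_matrix"].round(1).tolist(),c["dist"],c["extrinsics"].round(3).tolist())
E
```

```text
time_s 0.0
joint_pos [-1.362  0.092  1.232 -0.     1.82  -0.057]
qd [-0.001  0.    -0.001  0.002 -0.001  0.001]
joint_efforts [ 2.0000e-03 -4.5874e+01 -4.1803e+01  0.0000e+00  1.2000e-02 -0.0000e+00]
ee_pos [ 0.158 -0.579  0.194]
orientation [-0.001  0.991  0.133 -0.   ]
contact_force [-0.174  0.237 -1.041]
torque [0.015 0.036 0.   ]
gripper_width 0.086
scene [[458.8, 0.0, 280.3], [0.0, 458.8, 206.4], [0.0, 0.0, 1.0]] [-0.12782167  0.          0.          0.          0.        ] [[0.993, -0.11, 0.045, 0.54], [-0.118, -0.941, 0.318, -0.341], [0.007, -0.321, -0.947, 1.19], [0.0, 0.0, 0.0, 1.0]]
top [[468.6, 0.0, 279.0], [0.0, 468.6, 203.0], [0.0, 0.0, 1.0]] [-0.06084726  0.          0.          0.          0.        ] [[0.061, -0.976, 0.207, 0.365], [-0.998, -0.06, 0.011, 0.022], [0.001, -0.207, -0.978, 1.194], [0.0, 0.0, 0.0, 1.0]]
```

View pics/scene0.png

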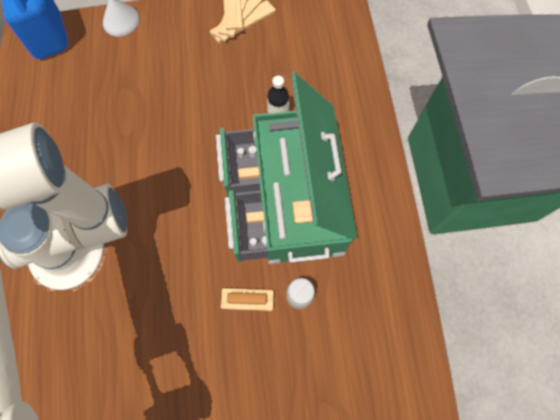

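View pics/top0.png

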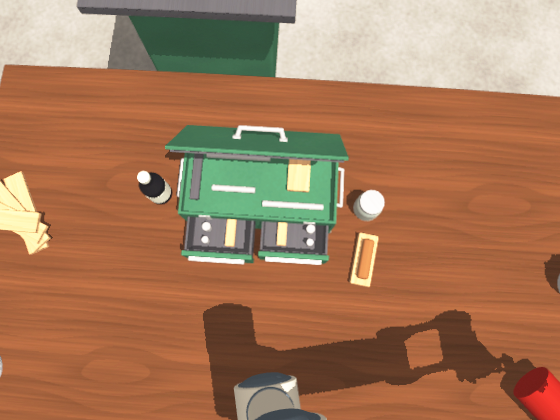

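The scene view shows the chest at about (290,180) with both drawers out to its left and the lid leaning open. In the top view the pulls are at about (216,260) and (294,262), the lid's free edge runs from (167,150) to (346,158), glue is at (155,187), the jar at (369,205) and the sander at (365,260).

```bash
cat > h.py <<'E'
import numpy as np,cv2
def ld(n): return dict(np.load(n))
def rays(c,uv):
    p=cv2.undistortPoints(np.float64(uv).reshape(-1,1,2),c["camera_matrix"],c["dist"]).reshape(-1,2)
    return np.c_[p,np.ones(len(p))]
def byrange(c,uv):
    uv=np.asarray(uv); z=c["range_z"][uv[:,1].astype(int),uv[:,0].astype(int)]
    E=c["extrinsics"]; return (rays(c,uv)*z[:,None])@E[:3,:3].T+E[:3,3]
def byplane(c,uv,h):
    E=c["extrinsics"]; d=rays(c,uv)@E[:3,:3].T; return E[:3,3]+d*((h-E[2,3])/d[:,2])[:,None]
def cloud(c):
    v,u=np.nonzero(c["range_z"]>0); uv=np.c_[u,v]; return uv,byrange(c,uv)
E
python3 - <<'E'
from h import *
c=ld("top0.npz"); hsv=cv2.cvtColor(c["img"],cv2.COLOR_BGR2HSV)
m=((hsv[...,1]<60)&(hsv[...,2]>140)).astype(np.uint8); m[:252]=0;m[270:]=0;m[:,:180]=0;m[:,335:]=0
n,l,st,ce=cv2.connectedComponentsWithStats(m)
for i in range(1,n):
    if st[i,4]<40: continue
    v,u=np.nonzero(l==i); uv=np.c_[u,v]; P=byplane(c,uv,.109); R=byrange(c,uv)
    print("pull",st[i],"plane mean",P.mean(0).round(4),"xmin5%",np.percentile(P[:,0],5).round(4),"y",P[:,1].min().round(4),P[:,1].max().round(4),"slope",np.polyfit(P[:,1],P[:,0],1)[0].round(4),"range z",np.median(R,0).round(4))
# green cloud
for n in("top0.npz","scene0.npz"):
    c=ld(n); hsv=cv2.cvtColor(c["img"],cv2.COLOR_BGR2HSV); uv,W=cloud(c)
    g=(abs(hsv[uv[:,1],uv[:,0],0].astype(int)-75)<18)&(hsv[uv[:,1],uv[:,0],1]>90)
    g&=(W[:,0]<.8)&(W[:,0]>.3)&(abs(W[:,1])<.4)
    G=W[g]; L=G[G[:,2]>.165]; 
    # lid: outer face plane / edge
    mm=np.median(L,0); q=L-mm; w=np.linalg.svd(q,full_matrices=False)[2][2]; r=abs(q@w)
    L2=L[r<.02]; q=L2-L2.mean(0); w=np.linalg.svd(q,full_matrices=False)[2][2]
    print(n,"lid n",len(L2),"normal",w.round(3),"centroid",L2.mean(0).round(3),"z",np.percentile(L2[:,2],[1,50,99,100]).round(3))
    T=L2[L2[:,2]>np.percentile(L2[:,2],99)-.02]; print(" top edge y",T[:,1].min().round(3),T[:,1].max().round(3),"mean",T.mean(0).round(3),"slope x/y",np.polyfit(T[:,1],T[:,0],1)[0].round(3))
    F=G[(G[:,2]>.13)&(G[:,2]<.155)]; print(" rim z~.15 x",np.percentile(F[:,0],[1,99]).round(3),"y",np.percentile(F[:,1],[1,99]).round(3))
    D=G[(G[:,2]>.10)&(G[:,2]<.12)&(G[:,0]<.6)]; print(" fronts x",np.percentile(D[:,0],[1,50,99]).round(3),"y",np.percentile(D[:,1],[1,99]).round(3))
c=ld("top0.npz");print("glue cap,jar cap,sander",byplane(c,[[145,178]],.17),byplane(c,[[369,199]],.085),byplane(c,[[365,260]],.044), byrange(c,[[145,178],[369,199],[365,260]]))
E
```

```text
pull [188 256  57   8 287] plane mean [0.4517 0.1718 0.109 ] xmin5% 0.4465 y 0.1061 0.2369 slope 0.0021 range z [0.453  0.1737 0.1091]
pull [265 256  57   9 295] plane mean [ 0.4614 -0.006   0.109 ] xmin5% 0.456 y -0.0715 0.0587 slope 0.0043 range z [ 0.4629 -0.0064  0.1092]
top0.npz lid n 3909 normal [-0.831  0.004 -0.556] centroid [0.687 0.082 0.266] z [0.17  0.273 0.327 0.33 ]
 top edge y -0.096 0.261 mean [0.651 0.084 0.32 ] slope x/y 0.005
 rim z~.15 x [0.545 0.688] y [-0.095  0.261]
 fronts x [0.458 0.468 0.588] y [-0.083  0.252]
scene0.npz lid n 4649 normal [-0.836  0.003 -0.549] centroid [0.69  0.063 0.263] z [0.17  0.27  0.327 0.33 ]
 top edge y -0.096 0.257 mean [0.653 0.068 0.319] slope x/y 0.005
 rim z~.15 x [0.549 0.739] y [-0.096  0.263]
 fronts x [0.46  0.471 0.59 ] y [-0.095  0.245]
glue cap,jar cap,sander [[0.62060404 0.34059759 0.17      ]] [[ 0.62268859 -0.18348336  0.085     ]] [[ 0.47823634 -0.18467669  0.044     ]] [[ 0.62078634  0.34082486  0.1692702 ]
 [ 0.62271446 -0.18350391  0.08488876]
 [ 0.47827274 -0.18474282  0.04363112]]
```

Chest origin comes out near (0.645, 0.083) with yaw about 0. The drawers are 0.089 m (left) and 0.079 m (right) out, and the lid is at about 0.98 rad. These agree with the given sizes. Next I square the tool, close the fingers, and approach the right drawer.

```bash
python3 -m creep '[[[0,0,0,0,0,0.134,255],[0,0,0,0,0,0.133,255],[0,-0.06,0,0,0,0,255],[0.025,-0.055,0,0,0,0,255],[0.025,-0.055,0,0,0,0,255]]]' 40; python3 -m creep '[[[0.025,-0.055,0,0,0,0,255],[0.025,-0.055,0,0,0,0,255],[0.025,-0.055,0,0,0,0,255],[0.025,-0.055,0,0,0,0,255],[0.025,-0.055,0,0,0,0,255]]]'
```

```text
time_s: 0.72
ee_pos: [0.2083, -0.4063, 0.1863]
orientation: [-0.008, 1.0, -0.008, -0.002]
contact_force: [-0.3, 0.4, 0.3]
gripper_width: -0.0001
time_s: 1.35
ee_pos: [0.3394, -0.124, 0.1885]
orientation: [-0.009, 1.0, -0.01, -0.002]
contact_force: [1.6, -0.6, -0.1]
gripper_width: 0.0001
```

```bash
python3 -m creep '[[[0.025,-0.05,0,0,0,-0.016,255],[0.025,-0.05,0,0,0,0,255],[0.02,-0.018,0.03,0,0,0,255],[0,0,0.04,0,0,0,255],[0,0,0.015,0,0,0,255]]]'
python3 - <<'E'
from rig import viewer
import cv2,numpy as np
c=viewer.read_camera("scene"); np.savez("s1.npz",**c); cv2.imwrite("pics/s1.png",cv2.resize(c["img"][60:360,60:460],None,fx=1.9,fy=1.9))
E
```

```text
time_s: 1.98
ee_pos: [0.4128, 0.0038, 0.1036]
orientation: [-0.009, 1.0, 0.003, -0.0]
contact_force: [0.9, 0.3, 0.1]
gripper_width: -0.0001
```

View pics/s1.png

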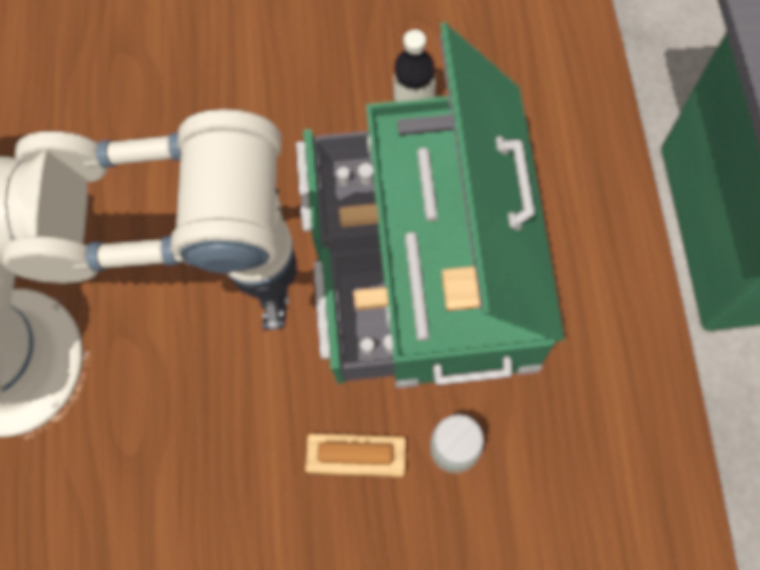

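The fingertip at (272,325) is just ahead of the right pull (322,310), and nothing else is near. I push next.

```bash
python3 -m creep '[[[0.01,0.006,0.008,0,0,0,255],[0.012,0.004,0,0,0,0,255],[0.008,0,0,0,0,0,255],[0.008,0,0,0,0,0,255],[0.008,0,0,0,0,0,255]]]'; python3 -m creep '[[[0.01,0,0,0,0,0,255],[0.01,0,0,0,0,0,255],[0.01,0,0,0,0,0,255],[0.01,0,0,0,0,0,255],[0.01,0,0,0,0,0,255]]]'
```

```text
time_s: 2.65
ee_pos: [0.4638, -0.0086, 0.0985]
orientation: [-0.009, 1.0, 0.001, 0.003]
contact_force: [0.1, -1.0, 0.4]
gripper_width: -0.0001
time_s: 3.28
ee_pos: [0.5175, -0.0082, 0.0989]
orientation: [-0.009, 1.0, 0.001, 0.003]
contact_force: [-0.0, 0.5, -0.8]
gripper_width: -0.0003
```

Run:
```python
from rig import viewer,sensors
import cv2,numpy as np
c=viewer.read_camera("scene"); np.savez("s2.npz",**c); cv2.imwrite("pics/s2.png",cv2.resize(c["img"][110:280,180:380],None,fx=3.5,fy=3.5))
s=sensors.observe();print(s["contact_force"],s["ee_pos"])
```

```text
[-1.81079408 -0.15108153 -0.2258978 ] [ 0.51828083 -0.00822848  0.0987344 ]
```

View pics/s2.png

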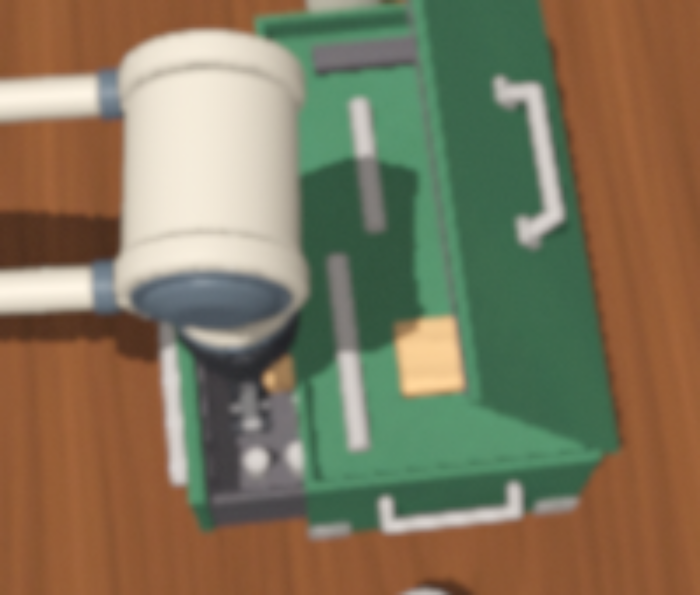

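The picture shows the right drawer has not moved (pull still at about (172,420) in the crop). The finger seems to be behind its front, above the tray, even though the TCP reads 0.099 high. I'll measure the finger by depth before moving again.

Run:
```python
from h import *
for n,T in(("s1.npz",(.4128,.0038,.1036)),("s2.npz",(.518,-.008,.0987))):
    c=ld(n); E=c["extrinsics"]; cam=np.linalg.inv(E)@np.r_[T,1]
    px=cv2.projectPoints(cam[:3].reshape(1,1,3),np.zeros(3),np.zeros(3),c["camera_matrix"],c["dist"])[0].ravel()
    print(n,"TCP projects to",px.round(1),"crop2",((px-[180,110])*3.5).round())
    u0,v0=px.round().astype(int)
    for v in range(v0-12,v0+13,3):
        print(v,[(u,*byrange(c,[[u,v]])[0].round(3)) for u in range(u0-6,u0+7,3)])
```

```text
s1.npz TCP projects to [209.6 222.1] crop2 [103. 392.]
210 [(204, np.float64(0.427), np.float64(-0.034), np.float64(0.306)), (207, np.float64(0.432), np.float64(-0.031), np.float64(0.297)), (210, np.float64(0.436), np.float64(-0.026), np.float64(0.28)), (213, np.float64(0.412), np.float64(0.071), np.float64(-0.002)), (216, np.float64(0.42), np.float64(0.07), np.float64(-0.003))]
213 [(204, np.float64(0.424), np.float64(-0.034), np.float64(0.288)), (207, np.float64(0.43), np.float64(-0.033), np.float64(0.282)), (210, np.float64(0.43), np.float64(-0.015), np.float64(0.228)), (213, np.float64(0.412), np.float64(0.062), np.float64(-0.003)), (216, np.float64(0.42), np.float64(0.061), np.float64(-0.001))]
216 [(204, np.float64(0.422), np.float64(-0.035), np.float64(0.271)), (207, np.float64(0.424), np.float64(-0.024), np.float64(0.237)), (210, np.float64(0.424), np.float64(-0.008), np.float64(0.185)), (213, np.float64(0.411), np.float64(0.053), np.float64(-0.002)), (216, np.float64(0.419), np.float64(0.052), np.float64(-0.001))]
219 [(204, np.float64(0.419), np.float64(-0.036), np.float64(
[... 4205 characters left out ...]
3), np.float64(-0.002), np.float64(0.023))]
231 [(246, np.float64(0.505), np.float64(-0.066), np.float64(0.23)), (249, np.float64(0.512), np.float64(-0.066), np.float64(0.228)), (252, np.float64(0.518), np.float64(-0.066), np.float64(0.225)), (255, np.float64(0.524), np.float64(-0.067), np.float64(0.228)), (258, np.float64(0.529), np.float64(-0.01), np.float64(0.022))]
234 [(246, np.float64(0.497), np.float64(-0.015), np.float64(0.023)), (249, np.float64(0.511), np.float64(-0.071), np.float64(0.222)), (252, np.float64(0.512), np.float64(-0.015), np.float64(0.018)), (255, np.float64(0.52), np.float64(-0.017), np.float64(0.021)), (258, np.float64(0.528), np.float64(-0.019), np.float64(0.025))]
```

Run:
```python
import cv2
from h import *
c=ld("s1.npz"); cv2.imwrite("pics/s1z.png",cv2.resize(c["img"][190:250,170:270],None,fx=7,fy=7,interpolation=cv2.INTER_CUBIC))
```

```text
(no output)
```

View pics/s1z.png

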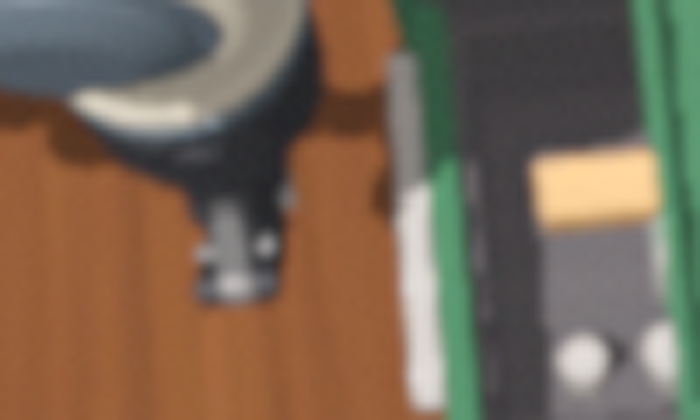

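Run:
```python
from rig import viewer
from h import *
c=viewer.read_camera("top"); np.savez("t2.npz",**c); cv2.imwrite("pics/t2.png",cv2.resize(c["img"][120:300,160:400],None,fx=3.3,fy=3.3,interpolation=cv2.INTER_CUBIC))
uv,W=cloud(c); k=(abs(W[:,0]-.518)<.05)&(abs(W[:,1]+.008)<.06)
for z0 in np.arange(.06,.3,.02):
    j=k&(W[:,2]>z0)&(W[:,2]<=z0+.02)
    if j.sum(): print(z0.round(2),j.sum(),np.median(W[j],0).round(3),W[j].min(0).round(3),W[j].max(0).round(3))
```

```text
0.08 57 [ 0.483 -0.013  0.097] [ 0.481 -0.067  0.093] [0.485 0.034 0.1  ]
0.1 229 [ 0.474 -0.015  0.114] [ 0.468 -0.068  0.101] [0.483 0.036 0.12 ]
0.12 8 [0.559 0.031 0.125] [ 0.477 -0.047  0.122] [0.567 0.032 0.139]
0.14 1 [0.551 0.031 0.151] [0.551 0.031 0.151] [0.551 0.031 0.151]
0.18 5 [0.505 0.02  0.189] [0.504 0.018 0.183] [0.505 0.024 0.194]
0.2 23 [0.507 0.023 0.208] [ 0.505 -0.064  0.204] [0.511 0.029 0.22 ]
0.22 12 [ 0.507 -0.06   0.226] [ 0.506 -0.068  0.221] [0.516 0.031 0.239]
0.24 8 [0.508 0.026 0.251] [0.506 0.025 0.242] [0.511 0.029 0.259]
0.26 25 [0.484 0.002 0.273] [ 0.479 -0.038  0.268] [0.502 0.023 0.28 ]
0.28 31 [0.484 0.004 0.289] [ 0.479 -0.033  0.281] [0.504 0.023 0.298]
```

View pics/t2.png

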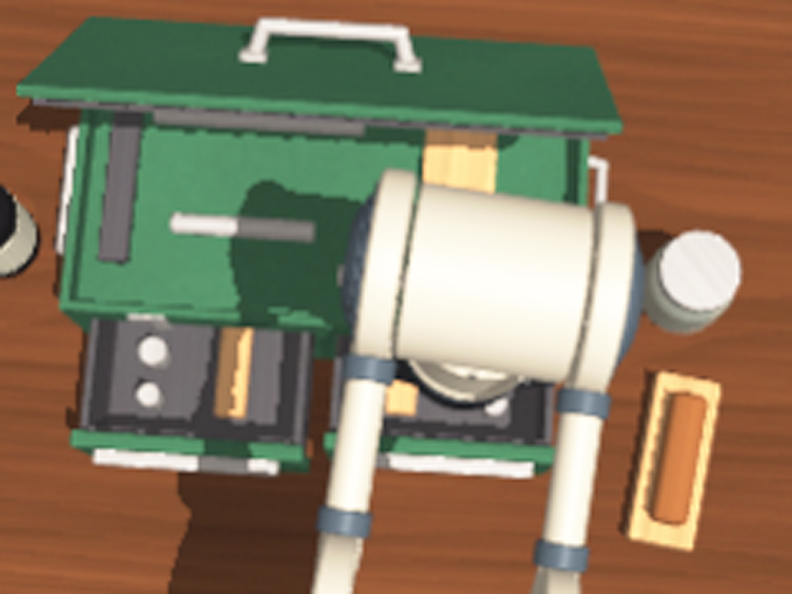

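Run:
```python
from h import *
for n,T in(("s1.npz",(.4128,.0038)),("s2.npz",(.518,-.008)),("t2.npz",(.518,-.008))):
    c=ld(n); uv,W=cloud(c)
    k=(abs(W[:,0]-T[0])<.025)&(abs(W[:,1]-T[1])<.03)&(W[:,2]>.05)&(W[:,2]<.22)
    if n!="s1.npz": k&=W[:,0]>.49
    o=np.argsort(W[k][:,2])[:14]; print(n); print(np.c_[uv[k][o],W[k][o].round(3)].tolist())
```

```text
s1.npz
[[211.0, 219.0, 0.422, -0.002, 0.144], [210.0, 219.0, 0.419, -0.002, 0.146], [211.0, 218.0, 0.423, -0.003, 0.155], [211.0, 216.0, 0.423, 0.002, 0.156], [210.0, 218.0, 0.421, -0.003, 0.157], [211.0, 217.0, 0.424, -0.002, 0.159], [209.0, 218.0, 0.419, -0.006, 0.165], [209.0, 219.0, 0.42, -0.009, 0.167], [210.0, 216.0, 0.424, -0.008, 0.185], [208.0, 218.0, 0.42, -0.012, 0.186], [208.0, 219.0, 0.42, -0.015, 0.187], [210.0, 217.0, 0.425, -0.011, 0.189], [209.0, 217.0, 0.422, -0.011, 0.19], [211.0, 222.0, 0.426, -0.024, 0.19]]
s2.npz
[[264.0, 237.0, 0.543, -0.035, 0.05], [255.0, 239.0, 0.519, -0.038, 0.05], [257.0, 223.0, 0.53, -0.037, 0.186], [257.0, 222.0, 0.531, -0.035, 0.187], [253.0, 223.0, 0.521, -0.037, 0.189], [256.0, 220.0, 0.529, -0.031, 0.191], [256.0, 221.0, 0.529, -0.035, 0.195], [257.0, 216.0, 0.532, -0.024, 0.198], [256.0, 216.0, 0.53, -0.025, 0.202]]
t2.npz
[[284.0, 237.0, 0.504, 0.018, 0.183], [283.0, 236.0, 0.505, 0.02, 0.192], [284.0, 236.0, 0.505, 0.018, 0.194], [283.0, 235.0, 0.505, 0.02, 0.204]]
```

No contact was made. The tray is untouched, but the depth data show the fingertip noticeably higher than the reported TCP, and it passed over the 114 mm front. I lift straight up, back out, and try lower. A vertical finger meets the pull at any tip height well below 100 mm.

```bash
python3 -m creep '[[[0,0,-0.03,0,0,0,255],[0,0,-0.04,0,0,0,255],[-0.05,0,0,0,0,0,255],[-0.05,0,0,0,0,0,255],[-0.03,0,0,0,0,0,255]]]';  python3 -m creep '[[[0,0,0.04,0,0,0,255],[0,0,0.04,0,0,0,255],[0,0,0.025,0,0,0,255],[0,0,0.01,0,0,0,255],[0,0,0,0,0,0,255]]]'
python3 - <<'E'
from rig import viewer,sensors
from h import *
s=sensors.observe(); T=s["ee_pos"]; print(T,s["contact_force"])
for n in("scene","top"):
    c=viewer.read_camera(n); np.savez(n[0]+"3.npz",**c); uv,W=cloud(c)
    k=(abs(W[:,0]-T[0])<.025)&(abs(W[:,1]-T[1])<.04)&(W[:,2]>.02)&(W[:,2]<.3)
    o=np.argsort(W[k][:,2])[:10]; print(n); print(np.c_[uv[k][o],W[k][o].round(3)].tolist())
    a=c["img"][150:260,180:320] if n=="scene" else c["img"][190:300,220:360]
    cv2.imwrite(f"pics/{n}3.png",cv2.resize(a,None,fx=5,fy=5,interpolation=cv2.INTER_CUBIC))
E
```

```text
time_s: 4.0
ee_pos: [0.3843, -0.0098, 0.1688]
orientation: [-0.009, 1.0, 0.001, -0.0]
contact_force: [0.3, -0.3, 1.0]
gripper_width: -0.0
time_s: 4.62
ee_pos: [0.3836, -0.008, 0.0537]
orientation: [-0.008, 1.0, 0.001, 0.003]
contact_force: [-0.6, -0.4, 0.1]
gripper_width: 0.0004
[ 0.38361635 -0.00799529  0.05367742] [-0.56976384 -0.42462224  0.11917121]
scene
[[201.0, 232.0, 0.389, -0.018, 0.1], [202.0, 231.0, 0.392, -0.016, 0.1], [201.0, 231.0, 0.39, -0.016, 0.101], [202.0, 225.0, 0.393, -0.001, 0.101], [201.0, 230.0, 0.39, -0.014, 0.103], [202.0, 226.0, 0.394, -0.004, 0.104], [202.0, 228.0, 0.393, -0.01, 0.105], [202.0, 230.0, 0.393, -0.015, 0.106], [202.0, 227.0, 0.394, -0.008, 0.107], [202.0, 229.0, 0.393, -0.013, 0.107]]
top
[[275.0, 298.0, 0.373, 0.029, 0.179], [275.0, 297.0, 0.375, 0.029, 0.179], [276.0, 294.0, 0.381, 0.027, 0.197], [276.0, 293.0, 0.383, 0.027, 0.199], [276.0, 292.0, 0.385, 0.028, 0.2], [276.0, 295.0, 0.379, 0.027, 0.205], [277.0, 288.0, 0.393, 0.026, 0.206], [276.0, 296.0, 0.377, 0.027, 0.207], [277.0, 289.0, 0.391, 0.026, 0.208], [277.0, 290.0, 0.389, 0.026, 0.21]]
```

View pics/scene3.png

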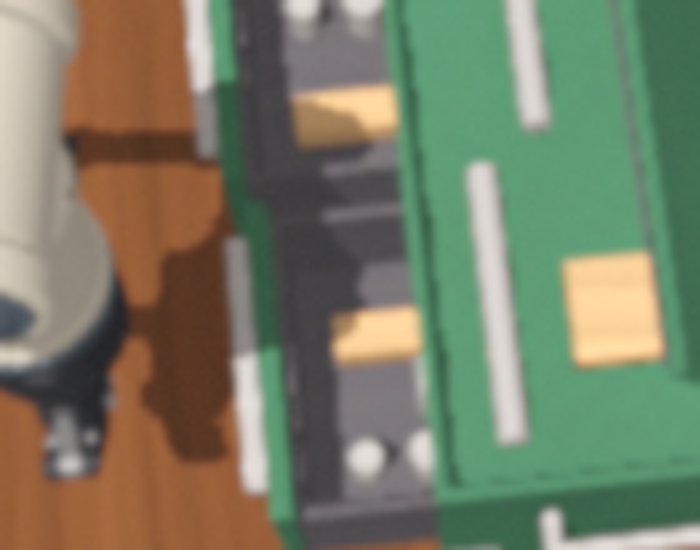

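The finger's lowest visible points are at z about 0.10 while the TCP reads 0.054. So the real tip is roughly 40 mm above the reading, or its lower part is hidden. A reading of 0.022 pushes on the pull correctly in either case.

```bash
python3 -m creep '[[[0,0,0.015,0,0,0,255],[0,0,0.01,0,0,0,255],[0,0,0.006,0,0,0,255],[0.03,0,0,0,0,0,255],[0.015,0,0,0,0,0,255]]]';  python3 -m creep '[[[0.008,0,0,0,0,0,255],[0.008,0,0,0,0,0,255],[0.008,0,0,0,0,0,255],[0.008,0,0,0,0,0,255]]]'
python3 - <<'E'
from rig import viewer,sensors
from h import *
s=sensors.observe(); print(s["ee_pos"],s["contact_force"])
c=viewer.read_camera("scene"); uv,W=cloud(c)
k=(W[:,2]>.105)&(W[:,2]<.122)&(W[:,0]<.5)&(W[:,0]>.46)
for lo,hi in((-.09,-.03),(.12,.23)): j=k&(W[:,1]>lo)&(W[:,1]<hi); print(np.percentile(W[j,0],[2,50,98]).round(4))
E
```

```text
time_s: 5.35
ee_pos: [0.4313, -0.0076, 0.0234]
orientation: [-0.008, 1.0, 0.001, 0.006]
contact_force: [-0.7, -0.4, -0.9]
gripper_width: 0.0002
time_s: 5.85
ee_pos: [0.4634, -0.0076, 0.0229]
orientation: [-0.008, 1.0, 0.001, 0.004]
contact_force: [-1.8, -0.5, 1.1]
gripper_width: 0.0002
[ 0.46341937 -0.00760134  0.02285097] [-1.83091419 -0.51591541  1.12242254]
[0.4755 0.4885 0.4977]
[0.4605 0.4645 0.4679]
```

The drawer is moving with light force, so I carry on.

```bash
python3 -m creep '[[[0.01,0,0,0,0,0,255],[0.01,0,0,0,0,0,255],[0.01,0,0,0,0,0,255],[0.01,0,0,0,0,0,255],[0.006,0,0,0,0,0,255]]]';  python3 -m creep '[[[0.004,0,0,0,0,0,255],[0.003,0,0,0,0,0,255],[0.003,0,0,0,0,0,255]]]'; python3 -m creep '[[[0.003,0,0,0,0,0,255]]]'; python3 -m creep '[[[0.003,0,0,0,0,0,255]]]'
```

```text
time_s: 6.52
ee_pos: [0.513, -0.0076, 0.0229]
orientation: [-0.008, 1.0, 0.001, 0.004]
contact_force: [-2.1, 0.2, 0.2]
gripper_width: 0.0
time_s: 6.9
ee_pos: [0.5237, -0.0077, 0.0229]
orientation: [-0.008, 1.0, 0.001, 0.003]
contact_force: [-10.3, -1.0, 2.5]
gripper_width: 0.0002
time_s: 7.02
ee_pos: [0.5231, -0.0077, 0.0225]
orientation: [-0.008, 1.0, 0.001, -0.001]
contact_force: [-25.9, -0.8, 6.6]
gripper_width: 0.0001
time_s: 7.15
ee_pos: [0.5223, -0.0079, 0.0219]
orientation: [-0.008, 1.0, 0.001, -0.005]
contact_force: [-19.1, -0.7, 8.1]
gripper_width: 0.0003
```

Force rises at TCP x = 0.523, against 0.5245 predicted for home, so the right drawer is in. I back off and go to the left drawer.

```bash
python3 -m creep '[[[-0.04,0,0,0,0,0,255],[-0.045,0,0,0,0,0,255],[-0.035,0,0,0,0,0,255],[0,-0.05,0,0,0,0,255],[0,-0.05,0,0,0,0,255]]]';  python3 -m creep '[[[0,-0.05,0,0,0,0,255],[0,-0.03,0,0,0,0,255],[0.01,0,0,0,0,0,255],[0.008,0,0,0,0,0,255]]]'
python3 - <<'E'
from rig import viewer,sensors
from h import *
s=sensors.observe(); print(s["ee_pos"],s["contact_force"])
c=viewer.read_camera("scene"); uv,W=cloud(c); np.savez("s4.npz",**c)
k=(W[:,2]>.110)&(W[:,2]<.118)&(W[:,0]<.6)&(W[:,0]>.45)
for lo,hi in((-.08,.06),(.12,.23)): j=k&(W[:,1]>lo)&(W[:,1]<hi); print(j.sum(),np.percentile(W[j,0],[2,50,98]).round(4))
k=(W[:,2]>.145)&(W[:,2]<.156)&(W[:,0]<.6)&(W[:,0]>.5)&(W[:,1]>-.08)&(W[:,1]<.06); print("rim",np.percentile(W[k,0],[2,10,50]).round(4))
k=(W[:,2]>.103)&(W[:,2]<.112)&(W[:,0]<.56)&(W[:,0]>.5)&(W[:,1]>-.08)&(W[:,1]<.06); print("pull",k.sum(),np.percentile(W[k,0],[2,10,50]).round(4))
E
```

```text
time_s: 7.78
ee_pos: [0.4016, 0.0915, 0.0254]
orientation: [-0.008, 1.0, -0.003, -0.002]
contact_force: [-0.1, -0.3, 0.3]
gripper_width: 0.0004
time_s: 8.28
ee_pos: [0.4222, 0.1773, 0.029]
orientation: [-0.01, 1.0, -0.001, 0.002]
contact_force: [-0.8, -0.2, -0.9]
gripper_width: 0.0001
[0.42219211 0.17734691 0.0289917 ] [-0.81197837 -0.20901882 -0.90032393]
80 [0.5368 0.5413 0.5464]
203 [0.4509 0.4607 0.4677]
rim [0.5453 0.5469 0.5494]
pull 177 [0.5367 0.5374 0.5411]
```

The right pull is now about 10 mm ahead of the chest's front, which is home. I push the left one.

```bash
python3 -m creep '[[[0.008,0.004,0.003,0,0,0,255],[0.008,0,0.003,0,0,0,255],[0.008,0,0,0,0,0,255],[0.01,0,0,0,0,0,255],[0.01,0,0,0,0,0,255]]]';  python3 -m creep '[[[0.01,0,0,0,0,0,255],[0.01,0,0,0,0,0,255],[0.01,0,0,0,0,0,255],[0.008,0,0,0,0,0,255]]]'
```

```text
time_s: 8.95
ee_pos: [0.4692, 0.1705, 0.022]
orientation: [-0.01, 1.0, -0.003, 0.001]
contact_force: [-2.3, 1.9, 1.1]
gripper_width: -0.0003
time_s: 9.45
ee_pos: [0.5101, 0.1703, 0.022]
orientation: [-0.01, 1.0, -0.003, 0.001]
contact_force: [-2.2, 1.4, 2.0]
gripper_width: -0.0002
```

```bash
python3 -m creep '[[[0.005,0,0,0,0,0,255],[0.004,0,0,0,0,0,255]]]';  python3 -m creep '[[[0.003,0,0,0,0,0,255]]]'; python3 -m creep '[[[0.003,0,0,0,0,0,255]]]'
```

```text
time_s: 9.7
ee_pos: [0.52, 0.1702, 0.022]
orientation: [-0.01, 1.0, -0.003, 0.001]
contact_force: [-2.6, 0.2, 0.9]
gripper_width: -0.0004
time_s: 9.82
ee_pos: [0.5232, 0.1702, 0.022]
orientation: [-0.01, 1.0, -0.003, 0.001]
contact_force: [-2.5, 0.6, 1.3]
gripper_width: -0.0
time_s: 9.95
ee_pos: [0.5232, 0.1703, 0.0217]
orientation: [-0.01, 1.0, -0.002, -0.003]
contact_force: [-22.7, -1.1, 10.5]
gripper_width: 0.0003
```

Both drawers are at the stop. I back off, rise, and check the finger offset.

```bash
python3 -m creep '[[[-0.05,0,0,0,0,0,255],[-0.05,0,0,0,0,0,255],[0,0.03,-0.05,0,0,0,255],[0,0.03,-0.05,0,0,0,255],[0,0.03,-0.05,0,0,0,255]]]';  python3 -m creep '[[[0,0,-0.06,0,0,0,255],[0,0,-0.06,0,0,0,255],[0,0,-0.06,0,0,0,255]]]'
python3 - <<'E'
from rig import viewer,sensors
from h import *
s=sensors.observe(); T=s["ee_pos"]; print(T,s["contact_force"])
for n in("scene","top"):
    c=viewer.read_camera(n); uv,W=cloud(c); np.savez(n[0]+"5.npz",**c)
    k=(abs(W[:,0]-T[0])<.04)&(abs(W[:,1]-T[1])<.06)&(W[:,2]>.25)
    o=np.argsort(W[k][:,2])[:10]; print(n,np.c_[uv[k][o],W[k][o].round(3)].tolist())
    for lo,hi in((-.08,.06),(.12,.23)):
        k=(W[:,2]>.103)&(W[:,2]<.112)&(W[:,0]<.56)&(W[:,0]>.44)&(W[:,1]>lo)&(W[:,1]<hi); print("pull",k.sum(),np.percentile(W[k,0],[2,10,50]).round(4))
    if n=="scene": cv2.imwrite("pics/s5.png",cv2.resize(c["img"][60:320,150:400],None,fx=2.3,fy=2.3))
E
```

```text
time_s: 10.58
ee_pos: [0.4157, 0.0759, 0.1619]
orientation: [-0.007, 1.0, -0.001, -0.013]
contact_force: [1.0, 0.1, 0.7]
gripper_width: 0.0003
time_s: 10.95
ee_pos: [0.4201, 0.0707, 0.3475]
orientation: [-0.006, 1.0, -0.003, -0.01]
contact_force: [0.1, -0.1, -0.0]
gripper_width: 0.0001
[0.42014355 0.07066915 0.34754324] [ 0.07357566 -0.14563322 -0.01380846]
scene [[196.0, 149.0, 0.429, 0.066, 0.384], [195.0, 149.0, 0.428, 0.065, 0.387], [196.0, 148.0, 0.43, 0.065, 0.391], [196.0, 143.0, 0.431, 0.074, 0.394], [196.0, 142.0, 0.431, 0.076, 0.394], [196.0, 144.0, 0.431, 0.071, 0.395], [196.0, 147.0, 0.431, 0.064, 0.397], [196.0, 146.0, 0.432, 0.065, 0.398], [196.0, 145.0, 0.432, 0.067, 0.399], [195.0, 145.0, 0.431, 0.065, 0.404]]
pull 182 [0.5367 0.5374 0.5414]
pull 118 [0.5373 0.5381 0.5424]
top [[281.0, 256.0, 0.434, 0.022, 0.477], [281.0, 257.0, 0.432, 0.022, 0.477], [281.0, 259.0, 0.429, 0.021, 0.478], [281.0, 258.0, 0.431, 0.021, 0.478], [281.0, 260.0, 0.426, 0.021, 0.492], [263.0, 281.0, 0.392, 0.045, 0.527], [249.0, 285.0, 0.386, 0.064, 0.528], [259.0, 283.0, 0.389, 0.05, 0.528], [256.0, 284.0, 0.387, 0.054, 0.53], [261.0, 282.0, 0.391, 0.047, 0.532]]
pull 56 [0.5354 0.5358 0.5407]Traceback (most recent call last):
  File "<stdin>", line 9, in <module>
    return _quantile_unchecked(
        a, q, axis, out, overwrite_input, method, keepdims, weights)
    return _ureduce(a,
                    func=_quantile_ureduce_func,
    ...<5 lines>...
                    overwrite_input=overwrite_input,
                    method=method)
    r = func(a, **kwargs)
    result = _quantile(arr,
                       quantiles=q,
    ...<2 lines>...
                       out=out,
                       weights=wgt)
    slices_having_nans = np.isnan(arr[-1, ...])
                                  ~~~^^^^^^^^^
IndexError: index -1 is out of bounds for axis 0 with size 0
```

View pics/s5.png

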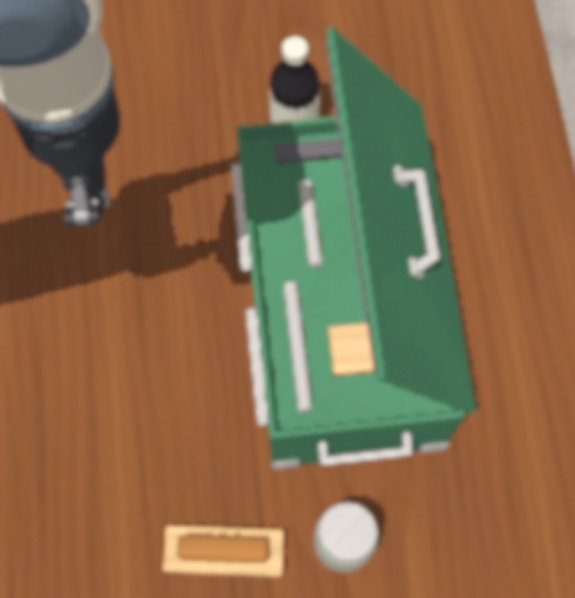

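Both drawers are home in the picture (pulls at (242,218) and (257,365), flush along the front), and the lid and bystanders are unmoved. The tip is about 37 mm above the reading. Next I go over the lid and down behind its edge.

```bash
python3 -m creep '[[[0.055,-0.004,-0.005,0,0,0,255],[0.055,-0.003,-0.005,0,0,0,255],[0.055,-0.003,0,0,0,0,255],[0.055,-0.002,0,0,0,0,255],[0.055,0,0,0,0,0,255]]]';  python3 -m creep '[[[0.02,0,0,0,0,0,255],[0,0,0,0,0,0,255]]]'
python3 - <<'E'
from rig import viewer,sensors
from h import *
s=sensors.observe(); T=s["ee_pos"]; print(T,s["contact_force"],s["orientation"])
c=viewer.read_camera("scene"); uv,W=cloud(c); np.savez("s6.npz",**c)
k=(abs(W[:,0]-T[0])<.04)&(abs(W[:,1]-T[1])<.06)&(W[:,2]>.34)
o=np.argsort(W[k][:,2])[:8]; print(np.c_[uv[k][o],W[k][o].round(3)].tolist())
E
```

```text
time_s: 11.68
ee_pos: [0.6947, 0.0807, 0.3692]
orientation: [-0.007, 1.0, -0.004, 0.003]
contact_force: [0.3, -0.0, 1.3]
gripper_width: -0.0001
time_s: 11.92
ee_pos: [0.7185, 0.0797, 0.3553]
orientation: [-0.006, 1.0, -0.005, -0.005]
contact_force: [0.0, 0.5, -0.3]
gripper_width: 0.0002
[0.71850007 0.07974612 0.35529559] [ 0.00228629  0.52700164 -0.3370872 ] [-0.00578542  0.99995842 -0.00455433 -0.0053808 ]
[[339.0, 128.0, 0.711, 0.074, 0.394], [338.0, 128.0, 0.709, 0.074, 0.395], [339.0, 127.0, 0.711, 0.075, 0.398], [337.0, 127.0, 0.707, 0.075, 0.399], [338.0, 127.0, 0.709, 0.074, 0.399], [337.0, 126.0, 0.707, 0.077, 0.399], [341.0, 129.0, 0.714, 0.069, 0.4], [339.0, 126.0, 0.711, 0.075, 0.401]]
```

The offset is the same here (about 39 mm). I lower to just off the lid's outer face and press along its arc.

```bash
python3 -m creep '[[[-0.01,0,0.035,0,0,0,255],[-0.01,0,0.025,0,0,0,255],[-0.01,0,0.01,0,0,0,255],[-0.008,0,0.003,0,0,0,255]]]';  python3 -m creep '[[[-0.006,0,0.004,0,0,0,255],[-0.006,0,0.004,0,0,0,255],[-0.006,0,0.004,0,0,0,255]]]'
```

```text
time_s: 12.48
ee_pos: [0.6824, 0.0813, 0.3034]
orientation: [-0.007, 1.0, -0.004, 0.015]
contact_force: [1.2, 0.4, 0.5]
gripper_width: 0.0
time_s: 12.85
ee_pos: [0.6641, 0.0818, 0.3042]
orientation: [-0.008, 1.0, -0.004, 0.027]
contact_force: [0.1, 0.5, 0.3]
gripper_width: 0.0001
```

Run:
```python
from rig import viewer,sensors
from h import *
s=sensors.observe(); print(s["ee_pos"],s["joint_pos"],s["joint_efforts"].round(1) if hasattr(s["joint_efforts"],"round") else s["joint_efforts"],s["contact_force"],s["qd"])
from scipy.spatial.transform import Rotation as R
q=s["orientation"]; print(R.from_quat([q[1],q[2],q[3],q[0]]).as_matrix().round(3))
```

```text
[0.6640856  0.08183975 0.3041579 ] [0.06540619 0.28610539 0.81587282 0.01234114 1.98428106 1.65002335] [ -0.  -51.9 -41.2   0.1  -0.2  -0. ] [0.13020118 0.51386166 0.31069705] [ 0.00843915 -0.2096397   0.2790458  -0.00146612 -0.10997808  0.00521281]
[[ 0.998 -0.008  0.054]
 [-0.009 -1.     0.015]
 [ 0.054 -0.015 -0.998]]
```

```bash
python3 -m creep '[[[0,0,0.01,0,-0.03,0,255],[0,0,0.01,0,-0.024,0,255],[0,0,0,0,0,0,255]]]'
python3 - <<'E'
from rig import sensors
from scipy.spatial.transform import Rotation as R
s=sensors.observe(); q=s["orientation"]; print(s["qd"],R.from_quat([q[1],q[2],q[3],q[0]]).as_matrix()[:,2].round(3))
E
```

```text
time_s: 13.22
ee_pos: [0.6649, 0.0822, 0.2836]
orientation: [-0.008, 1.0, -0.004, -0.001]
contact_force: [-0.3, -0.5, -0.6]
gripper_width: -0.0002
[ 0.00023376  0.00107254 -0.01291346 -0.00168775  0.00237551 -0.00190001] [-0.002  0.015 -1.   ]
```

```bash
python3 -m creep '[[[0,0,0.008,0,0,0,255],[-0.005,0,0.006,0,0,0,255],[-0.006,0,0.005,0,0,0,255],[-0.007,0,0.005,0,0,0,255]]]'; python3 -m creep '[[[-0.007,0,0.005,0,0,0,255],[-0.007,0,0.005,0,0,0,255]]]'
```

```text
time_s: 13.72
ee_pos: [0.6475, 0.0824, 0.2589]
orientation: [-0.008, 1.0, -0.004, 0.001]
contact_force: [2.3, -0.7, 0.4]
gripper_width: -0.0002
time_s: 13.98
ee_pos: [0.6332, 0.0826, 0.2482]
orientation: [-0.008, 1.0, -0.004, 0.002]
contact_force: [2.7, 0.4, 0.2]
gripper_width: 0.0001
```

Contact is at about 2.5 N and follows the planned arc.

```bash
python3 -m creep '[[[-0.006,0,0.006,0,0,0,255],[-0.006,0,0.007,0,0,0,255],[-0.006,0,0.007,0,0,0,255],[-0.005,0,0.007,0,0,0,255],[-0.005,0,0.008,0,0,0,255]]]'
python3 - <<'E'
from rig import viewer,sensors
from h import *
s=sensors.observe(); print(s["ee_pos"],s["orientation"],s["contact_force"])
c=viewer.read_camera("scene"); uv,W=cloud(c); hsv=cv2.cvtColor(c["img"],cv2.COLOR_BGR2HSV)[uv[:,1],uv[:,0]]
L=W[(abs(hsv[:,0].astype(int)-75)<18)&(hsv[:,1]>90)&(W[:,2]>.175)&(W[:,0]>.5)&(W[:,0]<.8)&(W[:,1]<.3)&(W[:,1]>-.12)]
from numpy.linalg import svd
for _ in range(2):
    m=np.median(L,0); w=svd(L-m,full_matrices=False)[2][2]; L=L[abs((L-m)@w)<.012]
print("lid angle",np.arctan2(abs(w[0]),abs(w[2])).round(3),"edge",L[L[:,0]<np.percentile(L[:,0],2)].mean(0).round(3),w.round(3))
E
```

```text
time_s: 14.6
ee_pos: [0.6028, 0.0828, 0.2123]
orientation: [-0.007, 1.0, -0.005, 0.004]
contact_force: [-0.6, -1.0, 2.1]
gripper_width: -0.0001
[0.60281516 0.08278915 0.21229646] [-0.00718397  0.99995659 -0.00467736  0.00365012] [-0.63227099 -1.0269616   2.0672797 ]
lid angle 0.493 edge [0.576 0.004 0.255] [ 0.473 -0.003  0.881]
```

The lid is at 0.49 rad, as planned.

```bash
python3 -m creep '[[[-0.004,0,0.008,0,0,0,255],[-0.004,0,0.008,0,0,0,255],[-0.004,0,0.008,0,0,0,255],[-0.003,0,0.008,0,0,0,255],[-0.003,0,0.008,0,0,0,255]]]'; python3 -m creep '[[[-0.002,0,0.008,0,0,0,255],[-0.002,0,0.008,0,0,0,255],[-0.001,0,0.008,0,0,0,255]]]'
```

```text
time_s: 15.28
ee_pos: [0.5829, 0.0835, 0.1682]
orientation: [-0.007, 1.0, -0.005, 0.002]
contact_force: [1.2, -1.5, 1.3]
gripper_width: -0.0004
time_s: 15.65
ee_pos: [0.5772, 0.0839, 0.1422]
orientation: [-0.007, 1.0, -0.005, 0.002]
contact_force: [-1.2, -0.0, 2.4]
gripper_width: 0.0003
```

```bash
python3 -m creep '[[[0,0,0.005,0,0,0,255],[0,0,0.004,0,0,0,255]]]'; python3 -m creep '[[[0,0,0.004,0,0,0,255],[0,0,0.003,0,0,0,255]]]';  python3 -m creep '[[[0,0,0.003,0,0,0,255]]]'
```

```text
time_s: 15.9
ee_pos: [0.5766, 0.0843, 0.1319]
orientation: [-0.007, 1.0, -0.005, 0.001]
contact_force: [-1.9, -1.0, 2.1]
gripper_width: -0.0002
time_s: 16.15
ee_pos: [0.5768, 0.0844, 0.1281]
orientation: [-0.007, 1.0, -0.005, 0.002]
contact_force: [-7.8, -2.2, 22.0]
gripper_width: -0.0003
time_s: 16.27
ee_pos: [0.5769, 0.0844, 0.1282]
orientation: [-0.007, 1.0, -0.004, 0.003]
contact_force: [-7.3, -1.6, 13.1]
gripper_width: 0.0004
```

The lid stopped at 0.128, against about 0.127 predicted for shut. I retract straight up, then back, and check.

```bash
python3 -m creep '[[[0,0,-0.02,0,0,0,255],[0,0,-0.05,0,0,0,255],[0,0,-0.05,0,0,0,255],[-0.05,0,-0.03,0,0,0,255],[-0.05,0,0,0,0,0,255]]]'; python3 -m creep '[[[-0.05,0,0,0,0,0,255],[-0.04,0,0,0,0,0,255],[0,0,0,0,0,0,255],[0,0,0,0,0,0,255]]]'
python3 - <<'E'
from rig import viewer,sensors
from h import *
s=sensors.observe(); print(s["contact_force"],np.abs(s["qd"]).max())
for n in ("scene","top"):
    c=viewer.read_camera(n); uv,W=cloud(c); hsv=cv2.cvtColor(c["img"],cv2.COLOR_BGR2HSV)[uv[:,1],uv[:,0]]
    L=W[(abs(hsv[:,0].astype(int)-75)<18)&(hsv[:,1]>90)&(W[:,2]>.15)&(W[:,2]<.19)&(W[:,0]>.5)&(W[:,0]<.78)&(W[:,1]<.3)&(W[:,1]>-.12)]
    f=np.linalg.lstsq(np.c_[L[:,:2],np.ones(len(L))],L[:,2],rcond=None)[0]
    print(n,len(L),"slope x,y",f[:2].round(4),"front z",np.median(L[L[:,0]<.57,2]).round(4),"rear z",np.median(L[L[:,0]>.72,2]).round(4),"x",np.percentile(L[:,0],[.5,99.5]).round(4),"y",np.percentile(L[:,1],[.5,99.5]).round(4))
    for lo,hi in((-.07,.055),(.11,.235)):
        k=(W[:,2]>.103)&(W[:,2]<.112)&(W[:,0]<.56)&(W[:,0]>.44)&(W[:,1]>lo)&(W[:,1]<hi)
        if k.sum()>5: print("pull",k.sum(),np.percentile(W[k,0],[2,10,50]).round(4))
    if n=="top": print(byrange(c,[[145,178],[369,199],[365,260]]).round(3))
    if n=="scene": cv2.imwrite("pics/s9.png",cv2.resize(c["img"][60:320,150:400],None,fx=2.3,fy=2.3))
E
```

```text
time_s: 16.9
ee_pos: [0.4766, 0.0838, 0.2773]
orientation: [-0.008, 1.0, -0.004, 0.0]
contact_force: [-0.0, 0.7, 0.6]
gripper_width: 0.0002
time_s: 17.4
ee_pos: [0.3838, 0.0854, 0.2785]
orientation: [-0.009, 1.0, -0.004, 0.004]
contact_force: [-0.1, -0.8, -0.5]
gripper_width: 0.0001
[-0.10259424 -0.755887   -0.513846  ] 0.01718304965976607
scene 10508 slope x,y [-0.001   0.0025] front z 0.1651 rear z 0.165 x [0.5506 0.743 ] y [-0.0949  0.2579]
pull 173 [0.5367 0.5374 0.5414]
pull 142 [0.5373 0.5379 0.5416]
top 12843 slope x,y [0.0023 0.0001] front z 0.1647 rear z 0.1648 x [0.5462 0.7438] y [-0.0939  0.259 ]
pull 238 [0.5353 0.536  0.5406]
pull 222 [0.5364 0.5376 0.542 ]
[[ 0.62   0.34   0.171]
 [ 0.623 -0.184  0.084]
 [ 0.478 -0.185  0.043]]
```

View pics/s9.png

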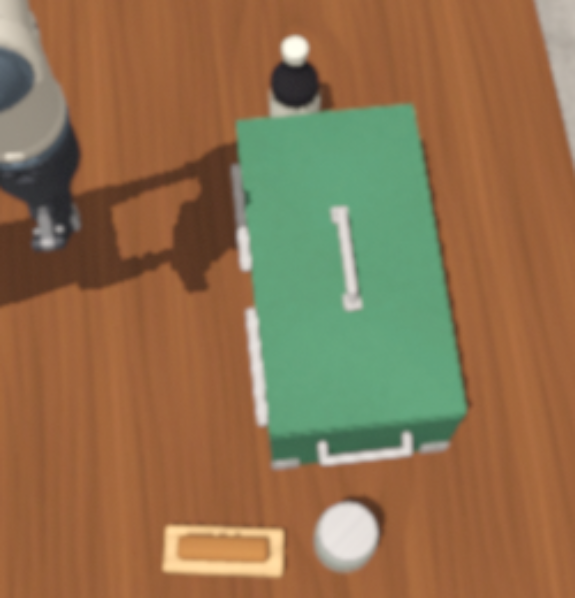

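The lid is level and shut, both pulls sit 9–10 mm ahead of the front, and the bystanders have not moved.

```bash
python3 -c "
from rig import job; print(job.sign_off())"
```

```text
the job is handed in; nothing more can be done
None
```

The chest is shut: I pushed the right drawer home, then the left, then pressed the lid down along its arc, all with closed fingertips from outside. I handed the job in at about 17.5 s.

**Last checks, both cameras:**
- **Lid:** level, with its top at 0.165 m front and rear (0.1645 m expected when shut).
- **Drawers:** both pulls are at x ≈ 0.536–0.537, against 0.535 expected for home, so home to within measurement noise of 1–2 mm.
- **Chest:** its front edge is still at x ≈ 0.546, so no shift showed.
- **Bystanders:** the glue, jar and sander are within 1–2 mm of where they started.
- **Forces:** the highest readings were about 27 N when the drawers stopped and 23 N when the lid did. While things were moving they were about 2–3 N.

**What disagreed:** the fingertip is really about 37–40 mm higher than the reported TCP. Because of that, my first push at the right drawer passed over its front without moving it. The fingertip ended up above the open tray, an estimated 40 mm above its rim. The forces read there stayed within noise (at most 1.8 N), so I believe nothing inside was touched, though I did not see the tip itself. I lifted straight out, allowed for the offset and used it from then on.

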